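# Take the weight readout off its keyhole studs for repair

### The job

The weight readout with the rectangular screen is to go for repair. Take it down from the stand: raise it until the stud heads are in the wide ends of its keyhole slots and draw it off, then set it down upright on the floor of the empty grey tray, without dropping it. Leave the round-dial unit hanging and everything else where it is.

Things in the scene. Friction and masses are not known exactly. Their poses are not given: they have to be found in the camera images.
- readout: Weight readout: grey case with a dark rectangular screen and three round buttons on its face, 48 mm deep (x), 70 wide (y), 90 tall (z), about 0.4 kg, flat-bottomed. Origin: centre of its underside; x points out of its face, z up. Hanging in either place of the stand: origin about 45 mm above the table, 24 mm in front of the plate (x -24 mm, its back, touches it); it may lean 2 degrees.
- readout_handle (a point): Middle of the level bar of the readout's black bow handle, 122 mm above the case's underside, 32 mm above its top: the bar is 20 mm thick in x, 60 mm long in y, 20 mm tall, on a post under each end. Can be pinched from above, front to back.
- readout_slot_left (a point): Centre of the wide part of the keyhole slot in the readout's left ear (y +51, z 36, x -21 mm). The ears are flat, 6 mm thick, flush with the case's back, out to y +-67, z 18 to 74 mm. Upright slot: narrow part 11 mm wide, closed top end at z 66; wide part below, 24 mm wide, z 24 to 48. Hanging, the top end rests on the stud; raised 26 mm (23 to 29), the stud head fits the wide part.
- readout_slot_right (a point): The same point of the readout's right ear (y -51 mm).
- dial: Look-alike unit of the same case, handle and ears, hanging beside the readout in the other place, but with a round clock-like dial on its face. Origin and axes as the readout's; the top of its handle is 177 mm above the table. It must stay hanging.
- stand: Fixed low stand: grey upright plate 330 mm wide (y), 8 thick, 130 tall on a flat foot (8 mm thick, reaching 30 mm in front of the plate). Origin: at table height under the middle of the plate's front face; x points out of that face, where the units hang, away from the robot give or take 15 degrees; z up. Two places side by side, middles at y +85 and -85 mm. It stands left or right of the robot's midline.
- place_left (a point): Midpoint between the roots of the two studs of the place at the stand's y +85 mm, on the plate's face, 107 mm above the table. Its studs are 51 mm to either side. A stud: shank 8 mm across and 8 mm long, then a flat head 17 mm across and 4 mm thick; it stands out 12 mm in all, level, along the stand's x.
- place_right (a point): The same for the place at the stand's y -85 mm.
- tray: Fixed open grey plastic tray, 220 (x) by 200 (y) mm outside, 35 mm high, wall and floor 5 mm thick, empty. Origin: centre of its underside, on the table. It stands on the other side of the robot's midline from the stand.
- canister: Tall tin canister with knurled screw lid, 88 mm across, 181 mm tall; origin centre of underside. Bystander.
- magnifier: Magnifier in a black plastic frame, lying flat, about 170 mm long, 10 mm high; origin at the lens centre, handle along its -x. Bystander.
- keys: Brass ring with two long keys lying flat, about 100 mm long, 4 mm high; origin at the ring's centre, the keys along its +x. Bystander, in front of the stand.
- marker: Stubby orange marker pen lying along its x, 94 mm long, 18 mm thick; origin under its middle. Bystander, in front of the stand.
- pen_cup: Clear acrylic cup 74 mm across, 95 mm tall, with pens to 140 mm; origin centre of underside. Bystander, beyond the tray.
- parcel: Cardboard parcel 150 x 110 x 80 mm; origin centre of underside. Bystander.
- ink_stamp: Wooden hand stamp 44 mm across, 82 mm tall, upright; origin centre of underside. Bystander.

How it is judged:
By the outcome, as a careful person would: the job done as asked, in the order asked, and still so for the second after the job is handed in, with the robot touching nothing.
It also fails if it takes over 48 s, if anything falls off the work surface, if the arm or the gripper's body presses on something with over 40 N, if the wrist force passes 120 N, or if a joint passes its speed limit or range.

### The arm

A 6-joint arm with a two-finger parallel gripper is mounted at the origin on the work surface. World frame = base frame: x ahead of the robot, y to its left, z up, the work surface at z = 0. Lengths are in m, angles in rad, forces in N, time in s.
With the tool pointing down it reaches from about 0.375 to 0.75 m from the base axis. Payload 9 kg.
Tool frame: the origin (TCP) lies on the front face of the gripper's body, between the roots of the fingers; the fingertips stand 73 mm ahead of it and the grasp point (between the pads) lies 54 mm ahead of it (env.finger_overhang is the distance from the TCP to the fingertips, in m); y points along the fingers, z is the direction in which the jaws open and shut, and the axes are right-handed (so a half turn about y gives the same grasp; the last joint's range is limited). The gripper opens to 85 mm and grips with 20 to 120 N. Pads are 22 mm wide; open, the fingers measure 114 mm over their backs; the gripper's body (76 mm by 85 mm) begins 54 mm behind the grasp point. The pads swing forward as they close: fully open they stand 13 mm farther back than shut.
Start: joints at [1.114, 0.104, 0.097, 1.564, 0, 1.353], TCP at [0.142, 0.583, 0.304] pointing down, gripper open.
Joint ranges: [-2.99, 2.99], [-0.84, 1.86], [-1.1, 1.16], [-1.84, 2.11], [-1.51, 1.56], [-3.14, 3.14]. Speed limits (rad/s): [2.22, 2.22, 2.57, 3.14, 3.14, 3.14].

### API

Orientations are given as a unit quaternion [w, x, y, z].
In Python, from rig import env gives the robot as it stands.
- The arm moves only by the tool move_arm, never from a script. Its argument "rows" is a list of rows, each an object of numbers: "dx", "dy", "dz": the shift along the tool's x, y, z in cm; "wx", "wy", "wz": the turn, a rotation vector about the tool's x, y, z in rad; "claw": the opening, from 0 (shut) to 1 (fully open). In form: [{"dx": .., "dy": .., "dz": .., "wx": .., "wy": .., "wz": .., "claw": ..}, ...]. A call has 1 to 20 rows; each row is the pose to reach, as a shift and turn from the pose measured when the call began, along the tool's axes at that moment; what a row does not reach only later rows make up. A row lasts 1/12 s, in which the tool goes at most 41.7 mm and 7.16 degrees, less where a joint would pass 70% of its speed; a pose out of reach is approached as far as the arm can. A call with a gripper value outside its range is refused whole. The fingers move at their own pace and stop on an object; "squeeze" is the grip in N (left out, the last holds). Time passes only in rows, so rows that repeat a pose let the fingers close. It gives the time, the measured TCP pose, the force and the opening at its end, in the units of the state.
- env.sense(): the state, without advancing time (a new reading comes with each control period).
- env.get_image(name): name is "scene" or "top" or "wrist"; returns the picture (480x640x3 uint8, red, green, blue); there is no depth.
- env.get_calibration(name): a dict with "camera_matrix" (3x3 intrinsics, pixels), "cam_to_world" (4x4, takes a point from camera to world coordinates). Camera axes: x right, y up, looking along -z (the intrinsics and any distortion apply to the point x, -y, -z); pixel columns grow to the right and rows downward; lengths in m; the calibration is good to about 2 mm. A picture is of the moment at which its call begins: read the wrist's pose just before it. get_calibration takes no time and is no camera call; for the wrist camera it gives the pose at the moment of the call.
- env.hand_in(): hands the job in, once; it reports no verdict.
Trained networks look in the newest picture that a camera, given by its name, has taken for a name from the list of things; names that differ only in an ending like _2 or _b are one class to them, and where a whole thing is asked for, a point or a joint stands for the part that bears it (a point fixed in the world has none). Each returns a list of dicts, best first, with "confidence" (0 to 1); they miss things now and then, are a little off and sometimes report something else, mostly with a low value. They report only what shows in the picture. A call takes as long as a camera call.
- env.masks_of(thing, camera): "pixels" (480x640 bool, what is visible of it) and "location" ([column, row] in pixels, amid what is visible of it).
The state is a dict: "time_s": time; "qpos": joint angles; "joint_vel": joint speeds; "joint_efforts": joint torques, N m; "ee_pos": TCP position; "orientation": TCP orientation; "contact_force": force on the tool from outside, world axes, zero at the start; "wrist_torque": the same for the moment, N m; "gripper_width": opening from 0.0 (shut) to 1.0 (fully open).
Only numpy, scipy, OpenCV 4.12 (cv2) and the standard library are available. Lean on these libraries where they do the work, as an engineer would, in place of code of your own. Each camera call takes 0.05 s, during which the arm holds its last target.

## Working session

There is one attempt and no reset: what is moved stays moved. The work goes in short steps, Python scripts to look and compute and a tool call to move; the robot and the scene stay as the last step left them, time stands still between calls to the robot, and variables do not carry over. Pictures are saved under pics/ and viewed, and the job is handed in when it is done.

Besides the shell and the picture viewer there is one more tool, called after "Request:" as name(argument=value, ...) on one line, values as JSON. move_arm: Moves the arm, as the interface text tells. Its arguments: {"type":"object","properties":{"rows":{"type":"array"},"squeeze":{"type":"number"}},"required":["rows"]}

```bash
mkdir -p pics; ls; python3 - <<'E'
from rig import env
import cv2,numpy as np
s=env.sense(); print(s)
for n in ["scene","top","wrist"]:
    c=env.get_calibration(n); print(n,c)
    cv2.imwrite(f"pics/{n}0.png",env.get_image(n)[:,:,::-1])
E
```

```text
pics
{'time_s': 0.0, 'qpos': array([1.11430933e+00, 1.04704103e-01, 9.64659328e-02, 1.56390146e+00,
       1.49222247e-05, 1.35309973e+00]), 'joint_vel': array([ 0.00036137,  0.00100165,  0.0009774 ,  0.00077225,  0.00017531,
       -0.00202339]), 'joint_efforts': array([-3.65260366e-04, -5.56931806e+01,  5.03653479e+01,  1.68713270e-02,
       -1.43809543e-04, -6.51844658e-06]), 'ee_pos': array([0.14179397, 0.58275879, 0.30311761]), 'orientation': array([-0.70162617,  0.70251908, -0.08438676,  0.08406264]), 'contact_force': array([ 0.92528598, -0.47167792,  0.18537378]), 'wrist_torque': array([-0.00118651,  0.02604452, -0.01127049]), 'gripper_width': 0.9988278277468078}
scene {'camera_matrix': array([[621.56101273,   0.        , 300.19420627],
       [  0.        , 621.56101273, 242.54700217],
       [  0.        ,   0.        ,   1.        ]]), 'cam_to_world': array([[-0.43867331, -0.73739989,  0.51362158,  1.39758856],
       [ 0.89862318, -0.36407889,  0.24479164,  0.38233583],
       [ 0.00648945,  0.56893582,  0.82235632,  1.36132981],
       [ 0.        ,  0.        ,  0.     
[... 392 characters left out ...]
-6.67020566e-03,  1.24494476e-01,  9.92197880e-01,
         1.28850378e+00],
       [ 0.00000000e+00,  0.00000000e+00,  0.00000000e+00,
         1.00000000e+00]])}
wrist {'camera_matrix': array([[411.80410185,   0.        , 316.15342244],
       [  0.        , 411.80410185, 243.48818948],
       [  0.        ,   0.        ,   1.        ]]), 'cam_to_world': array([[ 2.36591625e-01, -9.31218513e-01, -2.77230019e-01,
         7.09447152e-02],
       [ 9.71609051e-01,  2.26607840e-01,  6.80054349e-02,
         5.99662574e-01],
       [-5.05424153e-04, -2.85448712e-01,  9.58393853e-01,
         3.74476723e-01],
       [ 0.00000000e+00,  0.00000000e+00,  0.00000000e+00,
         1.00000000e+00]])}
```

View pics/scene0.png

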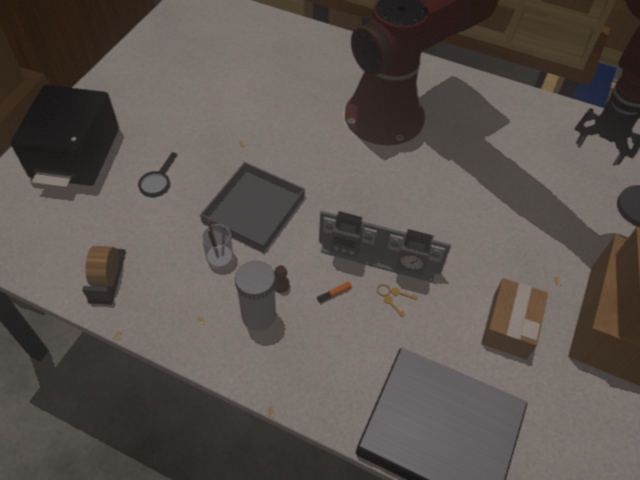

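View pics/top0.png

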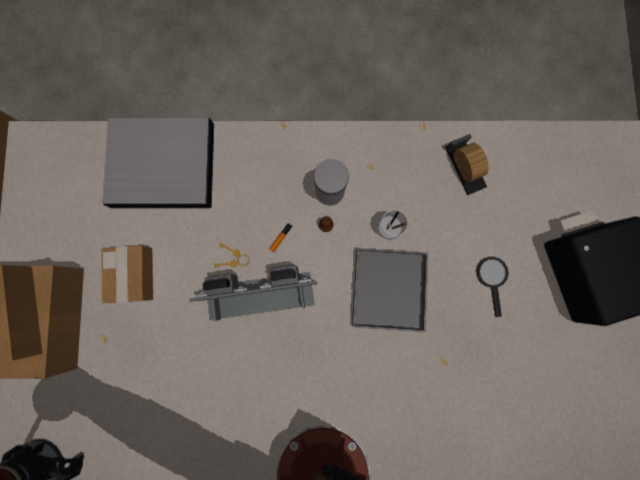

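View pics/wrist0.png

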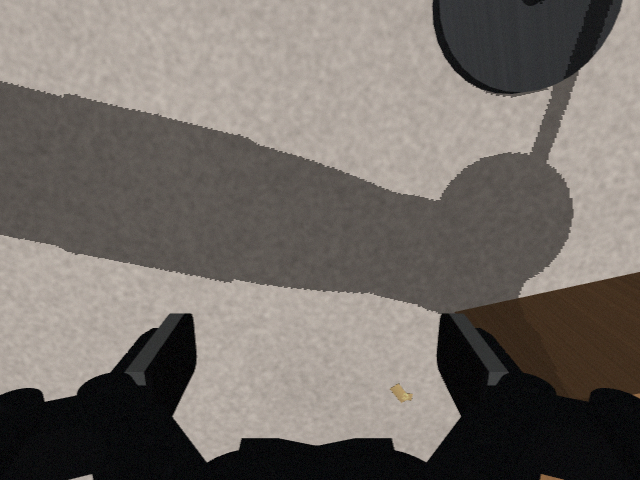

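```bash
cat > h.py <<'E'
from rig import env
import cv2,numpy as np
def ray(n,uv,cal=None):
    c=cal or env.get_calibration(n);K=c["camera_matrix"];T=c["cam_to_world"]
    d=np.array([(uv[0]-K[0,2])/K[0,0],-(uv[1]-K[1,2])/K[1,1],-1]);return T[:3,3],T[:3,:3]@d
def atz(n,uv,z,cal=None):
    o,d=ray(n,uv,cal);return o+d*(z-o[2])/d[2]
def proj(n,P,cal=None):
    c=cal or env.get_calibration(n);K=c["camera_matrix"];T=c["cam_to_world"]
    p=(np.atleast_2d(P)-T[:3,3])@T[:3,:3];q=p*[1,-1,-1]
    return np.c_[K[0,0]*q[:,0]/q[:,2]+K[0,2],K[1,1]*q[:,1]/q[:,2]+K[1,2]]
def tri(a,b):
    (o1,d1),(o2,d2)=a,b
    A=np.c_[d1,-d2];t=np.linalg.lstsq(A,o2-o1,rcond=None)[0]
    return (o1+d1*t[0]+o2+d2*t[1])/2, np.linalg.norm(o1+d1*t[0]-o2-d2*t[1])
E
python3 - <<'E'
from h import *
im={n:cv2.imread(f"pics/{n}0.png") for n in ["scene","top"]}
for n,(x,y,w,h) in dict(scene=(300,195,160,100),top=(180,240,150,100)).items():
    cv2.imwrite(f"pics/{n}0z.png",cv2.resize(im[n][y:y+h,x:x+w],None,fx=5,fy=5,interpolation=cv2.INTER_CUBIC))
for t in ["readout","readout_handle","dial","tray","stand","canister","ink_stamp","marker","keys","pen_cup"]:
  for n in ["scene","top"]:
    for r in env.masks_of(t,n)[:2]:
        m=r["pixels"];print(t,n,round(r["confidence"],2),np.round(r["location"],1),m.sum(),np.round(np.flip(cv2.boundingRect(m.astype(np.uint8))),0)[::-1])
print(env.sense()["time_s"])
E
```

```text
readout scene 0.81 [347.4 233.8] 1388 [324 211  52  47]
readout top 0.58 [286.8 272.6] 633 [263 264  47  24]
readout_handle scene 0.56 [347.1 233.7] 1519 [323 212  53  45]
readout_handle top 0.66 [285.2 279.3] 717 [262 263  48  26]
dial scene 0.78 [413.4 246.6] 1508 [388 229  57  46]
dial top 0.85 [218.  283.2] 678 [201 273  43  23]
tray scene 0.9 [254.7 204.9] 5200 [201 162 104  89]
stand scene 0.87 [379.8 252. ] 2263 [319 212 132  69]
stand top 0.72 [259.3 300.7] 2950 [190 272 127  48]
canister scene 0.68 [256.7 295.9] 2378 [235 261  41  70]
canister scene 0.61 [156.4 182.1] 746 [138 153  38  44]
canister top 0.63 [329.4 180.3] 1304 [313 158  36  47]
ink_stamp scene 0.87 [282.7 283.5] 321 [275 265  15  27]
ink_stamp top 0.54 [277.9 239.9] 147 [271 224  20  27]
ink_stamp top 0.51 [326.9 222.7] 193 [318 216  16  16]
marker scene 0.79 [333.4 291.7] 267 [317 282  35  21]
marker top 0.59 [279.  237.3] 213 [270 223  22  29]
keys scene 0.73 [349.3 233.2] 1241 [325 212  50  45]
keys scene 0.7 [393.7 301.7] 227 [378 284  39  33]
keys top 0.72 [233.4 258.9] 57 [230 250   9  16]
keys top 0.29 [329.2 180.4] 1248 [314 159  34  45]
pen_cup scene 0.59 [214.  247.3] 1122 [202 220  32  48]
pen_cup top 0.57 [395.  224.1] 695 [377 210  31  30]
1.15
```

```bash
ls pics
```

```text
scene0.png
scene0z.png
top0.png
top0z.png
wrist0.png
```

View pics/scene0z.png

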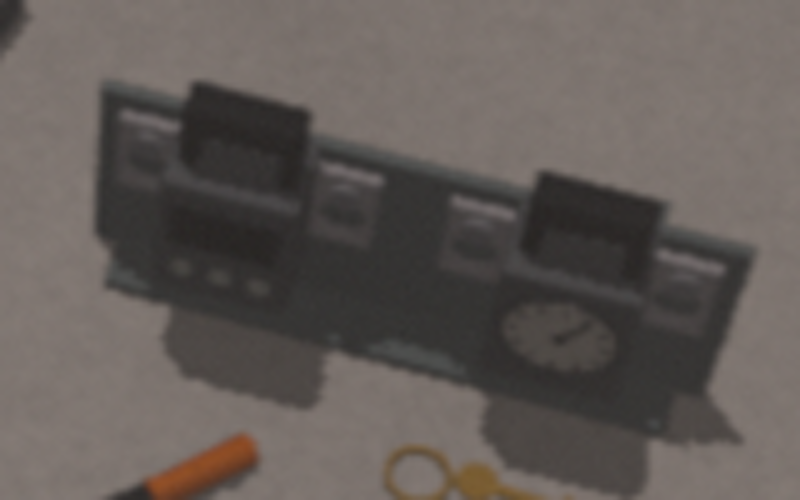

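View pics/top0z.png

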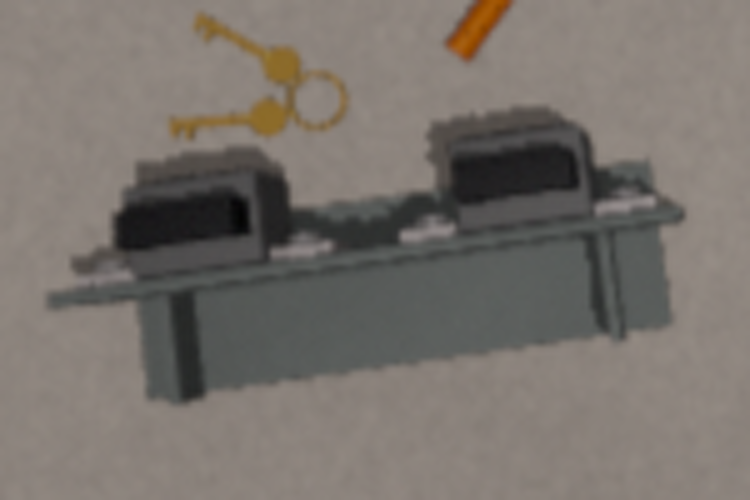

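```bash
python3 - <<'E'
from h import *
z=lambda n,x,y:((x+.5)/5-.5+dict(scene=300,top=180)[n],(y+.5)/5-.5+dict(scene=195,top=240)[n])
def line(n,a,b,h):
    A,B=atz(n,z(n,*a),h),atz(n,z(n,*b),h);d=A-B
    print(n,np.round(A,4),np.round(B,4),"len",np.round(np.linalg.norm(d),4),"yaw(of y axis -90)",np.degrees(np.arctan2(-d[0],d[1])),"mid",np.round((A+B)/2,4))
line("top",(48,300),(685,213),.13)
line("scene",(755,248),(105,83),.13)
for nm,q in dict(readout=[(450,153),(574,138),(578,188),(455,206)],dial=[(116,208),(236,192),(245,235),(120,250)]).items():
    P=np.array([atz("top",z("top",*p),.177) for p in q]);print(nm,np.round(P.mean(0),4),np.round(P,4).tolist())
# scene readout handle bar top face: 
for nm,q in dict(readout=[(195,83),(311,108),(300,150),(183,122)],dial=[(540,172),(665,203),(657,240),(530,213)]).items():
    P=np.array([atz("scene",z("scene",*p),.177) for p in q]);print(nm,np.round(P.mean(0),4),np.round(P,4).tolist())
r=env.masks_of("tray","scene");env.get_image("top")
r=env.masks_of("tray","top");print([x["confidence"] for x in r])
for q in [(355,249),(427,251),(424,330),(351,327)]: print(np.round(atz("top",q,.035),3))
E
```

```text
top [0.4739 0.3444 0.13  ] [0.5189 0.0168 0.13  ] len 0.3306 yaw(of y axis -90) 7.825072159247903 mid [0.4964 0.1806 0.13  ]
scene [0.4725 0.3428 0.13  ] [0.5205 0.0197 0.13  ] len 0.3266 yaw(of y axis -90) 8.448298468254224 mid [0.4965 0.1813 0.13  ]
readout [0.5386 0.1012 0.177 ] [[0.5476, 0.1332, 0.177], [0.5551, 0.0716, 0.177], [0.5303, 0.0695, 0.177], [0.5214, 0.1303, 0.177]]
dial [0.5136 0.2669 0.177 ] [[0.5201, 0.2986, 0.177], [0.5281, 0.2392, 0.177], [0.5069, 0.2341, 0.177], [0.4994, 0.2959, 0.177]]
readout [0.5417 0.1026 0.177 ] [[0.5348, 0.0724, 0.177], [0.524, 0.1282, 0.177], [0.5493, 0.1332, 0.177], [0.5587, 0.0768, 0.177]]
dial [0.518 0.271 0.177] [[0.511, 0.2397, 0.177], [0.5019, 0.2985, 0.177], [0.5236, 0.3021, 0.177], [0.5353, 0.2437, 0.177]]
[0.87]
[ 0.614 -0.09   0.035]
[ 0.608 -0.292  0.035]
[ 0.39  -0.278  0.035]
[ 0.398 -0.077  0.035]
```

```bash
cat >> h.py <<'E'
from scipy.spatial.transform import Rotation as R
def pose():
    s=env.sense();q=s["orientation"];return s["ee_pos"],R.from_quat([q[1],q[2],q[3],q[0]])
def goal(p,yaw,sgn=1):
    # tool x down, z along yaw direction*sgn
    z=sgn*np.array([np.cos(yaw),np.sin(yaw),0]);x=np.array([0,0,-1.]);y=np.cross(z,x)
    Rg=R.from_matrix(np.c_[x,y,z]);P,R0=pose()
    return np.round(R0.inv().apply(np.array(p)-P)*100,2),np.round((R0.inv()*Rg).as_rotvec(),4)
E
python3 - <<'E'
from h import *
print(pose()[1].as_matrix().round(3))
for s in (1,-1): print(goal([.541,.102,.32],np.radians(8.1),s))
print(atz("top",(331,172),.181),atz("top",(326,222),.08))
E
```

```text
[[ 0.972  0.     0.237]
 [-0.237  0.     0.972]
 [-0.    -1.     0.   ]]
(array([ 50.15,  -1.61, -37.3 ]), array([0.9247, 0.9248, 1.3654]))
(array([ 50.15,  -1.61, -37.3 ]), array([-1.4836, -1.4835,  1.0048]))
[ 0.79670517 -0.01971661  0.181     ] [ 0.68352414 -0.00813563  0.08      ]
```

```bash
sed -i 's/x=np.array(\[0,0,-1.\]);y=np.cross(z,x)/y=np.array([0,0,-1.]);x=np.cross(y,z)/' h.py
python3 - <<'E'
from h import *
for s in (1,-1): print(goal([.541,.102,.32],np.radians(8.1),s))
E
```

```text
(array([ 50.15,  -1.61, -37.3 ]), array([-1.0000e-04,  1.1906e+00, -1.0000e-04]))
(array([ 50.15,  -1.61, -37.3 ]), array([-1.000e-04, -1.951e+00,  1.000e-04]))
```

Request:
move_arm(rows=[{"dx": 12,"dy": -1.6,"dz": -9,"wy": 0.3,"claw": 1},{"dx": 25,"dy": -1.6,"dz": -18,"wy": 0.6,"claw": 1},{"dx": 25,"dy": -1.6,"dz": -18,"wy": 0.6,"claw": 1},{"dx": 25,"dy": -1.6,"dz": -18,"wy": 0.6,"claw": 1},{"dx": 25,"dy": -1.6,"dz": -18,"wy": 0.6,"claw": 1},{"dx": 25,"dy": -1.6,"dz": -18,"wy": 0.6,"claw": 1},{"dx": 38,"dy": -1.6,"dz": -28,"wy": 0.9,"claw": 1},{"dx": 50.1,"dy": -1.6,"dz": -37.3,"wy": 1.19,"claw": 1},{"dx": 50.1,"dy": -1.6,"dz": -37.3,"wy": 1.19,"claw": 1},{"dx": 50.1,"dy": -1.6,"dz": -37.3,"wy": 1.19,"claw": 1},{"dx": 50.1,"dy": -1.6,"dz": -37.3,"wy": 1.19,"claw": 1},{"dx": 50.1,"dy": -1.6,"dz": -37.3,"wy": 1.19,"claw": 1},{"dx": 50.1,"dy": -1.6,"dz": -37.3,"wy": 1.19,"claw": 1},{"dx": 50.1,"dy": -1.6,"dz": -37.3,"wy": 1.19,"claw": 1},{"dx": 50.1,"dy": -1.6,"dz": -37.3,"wy": 1.19,"claw": 1},{"dx": 50.1,"dy": -1.6,"dz": -37.3,"wy": 1.19,"claw": 1},{"dx": 50.1,"dy": -1.6,"dz": -37.3,"wy": 1.19,"claw": 1},{"dx": 50.1,"dy": -1.6,"dz": -37.3,"wy": 1.19,"claw": 1},{"dx": 50.1,"dy": -1.6,"dz": -37.3,"wy": 1.19,"claw": 1},{"dx": 50.1,"dy": -1.6,"dz": -37.3,"wy": 1.19,"claw": 1}])

```text
schema error: expected keys dx, dy, dz, wx, wy, wz, claw
```

```bash
python3 - <<'E'
from h import *
s=env.sense();print(s["ee_pos"],s["qpos"],s["joint_vel"].round(2),s["contact_force"],s["time_s"])
print(goal([.541,.102,.32],np.radians(8.1)))
import pickle
c=env.get_calibration("wrist");pickle.dump(c,open("w1.pkl","wb"))
cv2.imwrite("pics/w1.png",env.get_image("wrist")[:,:,::-1])
E
```

```text
[0.14191292 0.58300898 0.30391655] [1.11431222e+00 1.04123280e-01 9.72991062e-02 1.56387912e+00
 2.28208346e-05 1.35312590e+00] [-0. -0.  0. -0. -0.  0.] [-0.19439936  0.26574263 -0.10913214] 1.3
(array([ 50.15,  -1.61, -37.3 ]), array([-1.0000e-04,  1.1906e+00, -1.0000e-04]))
```

View pics/w1.png

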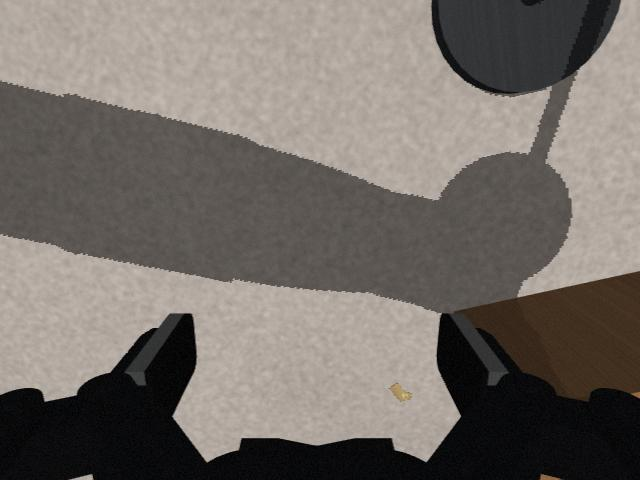

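The move was refused because every key is required. Nothing moved, and the picture shows the same view as before. Repeating it with all keys.

Request:
move_arm(rows=[{"dx": 3,"dy": -0.1,"dz": -2.2,"wx": 0,"wy": 0.07,"wz": 0,"claw": 1},{"dx": 6.5,"dy": -0.2,"dz": -4.8,"wx": 0,"wy": 0.15,"wz": 0,"claw": 1},{"dx": 10,"dy": -0.3,"dz": -7.4,"wx": 0,"wy": 0.24,"wz": 0,"claw": 1},{"dx": 13.2,"dy": -0.4,"dz": -9.8,"wx": 0,"wy": 0.31,"wz": 0,"claw": 1},{"dx": 16.4,"dy": -0.5,"dz": -12.2,"wx": 0,"wy": 0.39,"wz": 0,"claw": 1},{"dx": 19.6,"dy": -0.6,"dz": -14.6,"wx": 0,"wy": 0.46,"wz": 0,"claw": 1},{"dx": 22.8,"dy": -0.7,"dz": -17,"wx": 0,"wy": 0.54,"wz": 0,"claw": 1},{"dx": 26,"dy": -0.8,"dz": -19.4,"wx": 0,"wy": 0.62,"wz": 0,"claw": 1},{"dx": 29.2,"dy": -0.9,"dz": -21.8,"wx": 0,"wy": 0.7,"wz": 0,"claw": 1},{"dx": 32.4,"dy": -1.0,"dz": -24.2,"wx": 0,"wy": 0.77,"wz": 0,"claw": 1},{"dx": 35.6,"dy": -1.1,"dz": -26.6,"wx": 0,"wy": 0.85,"wz": 0,"claw": 1},{"dx": 38.8,"dy": -1.2,"dz": -29,"wx": 0,"wy": 0.92,"wz": 0,"claw": 1},{"dx": 42,"dy": -1.3,"dz": -31.4,"wx": 0,"wy": 1.0,"wz": 0,"claw": 1},{"dx": 45,"dy": -1.4,"dz": -33.6,"wx": 0,"wy": 1.07,"wz": 0,"claw": 1},{"dx": 48,"dy": -1.5,"dz": -35.8,"wx": 0,"wy": 1.14,"wz": 0,"claw": 1},{"dx": 50.1,"dy": -1.6,"dz": -37.3,"wx": 0,"wy": 1.19,"wz": 0,"claw": 1},{"dx": 50.1,"dy": -1.6,"dz": -37.3,"wx": 0,"wy": 1.19,"wz": 0,"claw": 1},{"dx": 50.1,"dy": -1.6,"dz": -37.3,"wx": 0,"wy": 1.19,"wz": 0,"claw": 1},{"dx": 50.1,"dy": -1.6,"dz": -37.3,"wx": 0,"wy": 1.19,"wz": 0,"claw": 1}])

```text
time_s: 2.93
ee_pos: [0.5402, 0.1023, 0.3199]
orientation: [-0.534, 0.534, -0.463, 0.463]
contact_force: [-0.4, 0.8, -0.5]
gripper_width: 0.999
```

```bash
python3 - <<'E'
from h import *
s=env.sense();print(s["ee_pos"],s["qpos"],s["joint_vel"].round(2),s["contact_force"],s["time_s"])
print(goal([.541,.102,.32],np.radians(8.1)))
import pickle
c=env.get_calibration("wrist");pickle.dump(c,open("w1.pkl","wb"))
cv2.imwrite("pics/w1.png",env.get_image("wrist")[:,:,::-1])
E
```

```text
[0.54018316 0.10231549 0.31985248] [-5.09048251e-02 -4.47088184e-02 -2.52746028e-02  1.59069126e+00
  2.99131391e-04  1.37739696e+00] [ 0.02 -0.01 -0.01  0.   -0.   -0.  ] [-0.44931532  0.75378277 -0.47524235] 2.9333
(array([ 0.04, -0.01,  0.08]), array([ 0.0004,  0.0011, -0.0004]))
```

View pics/w1.png

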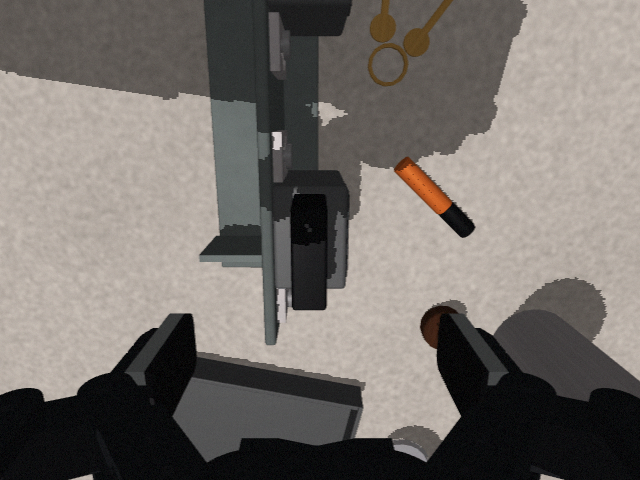

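```bash
python3 - <<'E'
from h import *
import pickle
c=pickle.load(open("w1.pkl","rb"));print(c["cam_to_world"].round(3))
im=cv2.imread("pics/w1.png")[160:360,240:380]
cv2.imwrite("pics/w1z.png",cv2.resize(cv2.convertScaleAbs(im,alpha=2,beta=10),None,fx=4,fy=4,interpolation=cv2.INTER_NEAREST)[:600*2][:800])
# predicted handle
yaw=np.radians(8.1);x=np.array([np.cos(yaw),np.sin(yaw),0]);y=np.array([-x[1],x[0],0])
o=np.array([.5,.181,0])-.085*y+.024*x
print(o)
P=[o+a*.01*x+b*.03*y+[0,0,z] for z in (.177,.157) for a in(-1,1) for b in(-1,1)]
print(proj("",P,c).round(1))
print(proj("",[[.5,.181,.13]+s*.165*y-t*.008*x for s in(-1,) for t in (0,1)],c))
E
```

```text
[[ 0.99  -0.136 -0.04   0.53 ]
 [ 0.142  0.949  0.282  0.174]
 [-0.    -0.285  0.959  0.391]
 [ 0.     0.     0.     1.   ]]
[0.53573717 0.10022962 0.        ]
[[290.9 311. ]
 [289.  207.5]
 [325.9 311. ]
 [326.8 207.5]
 [292.8 296.7]
 [291.2 200.5]
 [325.2 296.7]
 [326.  200.6]]
[[276.29290603 345.74205722]
 [265.09119605 345.73110381]]
```

View pics/w1z.png

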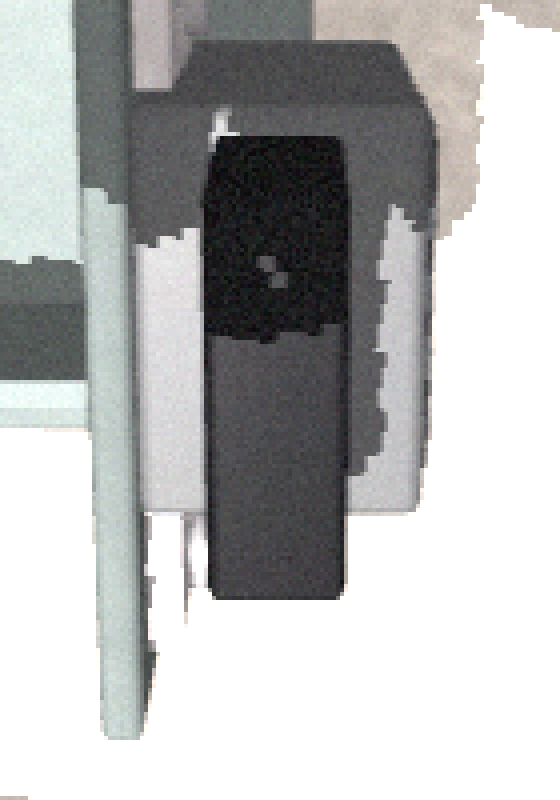

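```bash
python3 - <<'E'
from h import *
print(goal([.5365,.1008,.221],np.radians(8.1)))
E
```

```text
(array([ 0.15,  9.9 , -0.37]), array([ 0.    ,  0.0019, -0.0003]))
```

Request:
move_arm(rows=[{"dx": 0.15,"dy": 2.5,"dz": -0.37,"wx": 0,"wy": 0.002,"wz": 0,"claw": 1},{"dx": 0.15,"dy": 5,"dz": -0.37,"wx": 0,"wy": 0.002,"wz": 0,"claw": 1},{"dx": 0.15,"dy": 7,"dz": -0.37,"wx": 0,"wy": 0.002,"wz": 0,"claw": 1},{"dx": 0.15,"dy": 8.5,"dz": -0.37,"wx": 0,"wy": 0.002,"wz": 0,"claw": 1},{"dx": 0.15,"dy": 9.5,"dz": -0.37,"wx": 0,"wy": 0.002,"wz": 0,"claw": 1},{"dx": 0.15,"dy": 9.9,"dz": -0.37,"wx": 0,"wy": 0.002,"wz": 0,"claw": 1},{"dx": 0.15,"dy": 9.9,"dz": -0.37,"wx": 0,"wy": 0.002,"wz": 0,"claw": 1},{"dx": 0.15,"dy": 9.9,"dz": -0.37,"wx": 0,"wy": 0.002,"wz": 0,"claw": 1},{"dx": 0.15,"dy": 9.9,"dz": -0.37,"wx": 0,"wy": 0.002,"wz": 0,"claw": 1}], squeeze=60)

```text
time_s: 3.73
ee_pos: [0.537, 0.1009, 0.2223]
orientation: [0.535, -0.534, 0.463, -0.464]
contact_force: [0.7, -0.2, 0.1]
gripper_width: 0.998
```

```bash
python3 - <<'E'
from h import *
print(goal([.5365,.1008,.221],np.radians(8.1)))
cv2.imwrite("pics/w2.png",env.get_image("wrist")[:,:,::-1])
E
```

```text
(array([ 0.01,  0.13, -0.05]), array([-0.0017,  0.0003,  0.0001]))
```

View pics/w2.png

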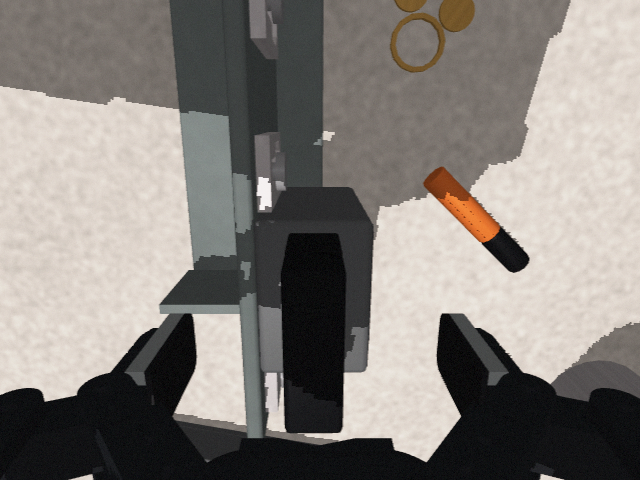

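The handle (cols 285–345) sits centred between the fingers (195 and 437). Closing.

Request:
move_arm(rows=[{"dx": 0,"dy": 0.1,"dz": 0,"wx": 0,"wy": 0,"wz": 0,"claw": 0},{"dx": 0,"dy": 0.1,"dz": 0,"wx": 0,"wy": 0,"wz": 0,"claw": 0},{"dx": 0,"dy": 0.1,"dz": 0,"wx": 0,"wy": 0,"wz": 0,"claw": 0},{"dx": 0,"dy": 0.1,"dz": 0,"wx": 0,"wy": 0,"wz": 0,"claw": 0},{"dx": 0,"dy": 0.1,"dz": 0,"wx": 0,"wy": 0,"wz": 0,"claw": 0},{"dx": 0,"dy": 0.1,"dz": 0,"wx": 0,"wy": 0,"wz": 0,"claw": 0},{"dx": 0,"dy": 0.1,"dz": 0,"wx": 0,"wy": 0,"wz": 0,"claw": 0},{"dx": 0,"dy": 0.1,"dz": 0,"wx": 0,"wy": 0,"wz": 0,"claw": 0},{"dx": 0,"dy": 0.1,"dz": 0,"wx": 0,"wy": 0,"wz": 0,"claw": 0},{"dx": 0,"dy": 0.1,"dz": 0,"wx": 0,"wy": 0,"wz": 0,"claw": 0},{"dx": 0,"dy": 0.1,"dz": 0,"wx": 0,"wy": 0,"wz": 0,"claw": 0},{"dx": 0,"dy": 0.1,"dz": 0,"wx": 0,"wy": 0,"wz": 0,"claw": 0}], squeeze=60)

```text
time_s: 4.78
ee_pos: [0.5372, 0.1008, 0.2215]
orientation: [0.535, -0.534, 0.463, -0.464]
contact_force: [-0.9, 0.0, 3.8]
gripper_width: 0.224
```

```bash
python3 - <<'E'
from h import *
s=env.sense();print(s["wrist_torque"],s["contact_force"],s["gripper_width"])
print(goal([.5365,.1008,.221],np.radians(8.1)))
cv2.imwrite("pics/w3.png",env.get_image("wrist")[:,:,::-1])
E
```

```text
[ 0.02885089 -0.02259294  0.02599568] [-0.94826186  0.03027389  3.78682668] 0.22400192287766826
(array([-0.01,  0.05, -0.07]), array([-0.0021,  0.0001,  0.0002]))
```

View pics/w3.png

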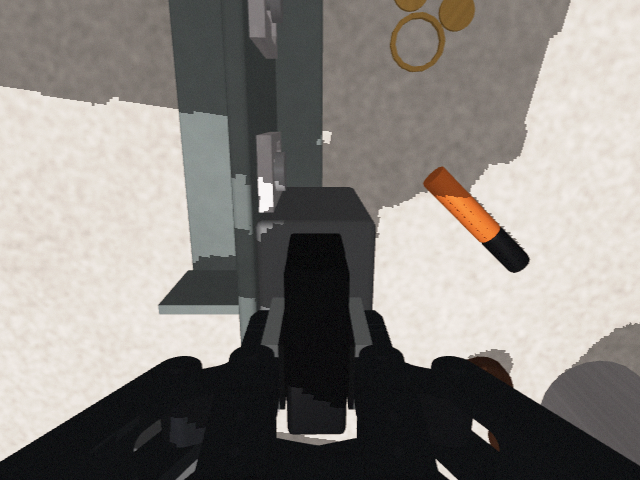

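Request:
move_arm(rows=[{"dx": 0,"dy": -0.3,"dz": 0,"wx": 0,"wy": 0,"wz": 0,"claw": 0},{"dx": 0,"dy": -0.6,"dz": 0,"wx": 0,"wy": 0,"wz": 0,"claw": 0},{"dx": 0,"dy": -0.9,"dz": 0,"wx": 0,"wy": 0,"wz": 0,"claw": 0},{"dx": 0,"dy": -1.2,"dz": 0,"wx": 0,"wy": 0,"wz": 0,"claw": 0},{"dx": 0,"dy": -1.5,"dz": 0,"wx": 0,"wy": 0,"wz": 0,"claw": 0},{"dx": 0,"dy": -1.8,"dz": 0,"wx": 0,"wy": 0,"wz": 0,"claw": 0},{"dx": 0,"dy": -2.1,"dz": 0,"wx": 0,"wy": 0,"wz": 0,"claw": 0},{"dx": 0,"dy": -2.4,"dz": 0,"wx": 0,"wy": 0,"wz": 0,"claw": 0},{"dx": 0,"dy": -2.6,"dz": 0,"wx": 0,"wy": 0,"wz": 0,"claw": 0},{"dx": 0,"dy": -2.6,"dz": 0,"wx": 0,"wy": 0,"wz": 0,"claw": 0},{"dx": 0,"dy": -2.6,"dz": 0,"wx": 0,"wy": 0,"wz": 0,"claw": 0}])

```text
time_s: 5.75
ee_pos: [0.5372, 0.1008, 0.2476]
orientation: [0.535, -0.533, 0.463, -0.464]
contact_force: [-0.9, -0.1, -4.3]
gripper_width: 0.222
```

```bash
python3 - <<'E'
from h import *
s=env.sense();print(s["wrist_torque"],s["contact_force"],s["gripper_width"],s["ee_pos"])
cv2.imwrite("pics/w4.png",env.get_image("wrist")[:,:,::-1])
sc=env.get_image("scene")[195:295,300:460,::-1]
cv2.imwrite("pics/s4.png",cv2.resize(cv2.convertScaleAbs(sc,alpha=1.5),None,fx=5,fy=5,interpolation=cv2.INTER_CUBIC))
E
```

```text
[ 0.03865989 -0.01063809 -0.01083603] [-0.89665206 -0.11061868 -4.25170837] 0.22164880385139063 [0.53720877 0.10081821 0.24756263]
```

View pics/w4.png

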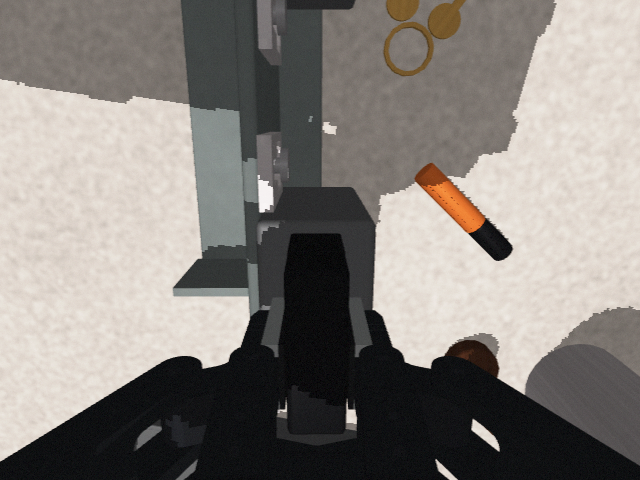

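View pics/s4.png

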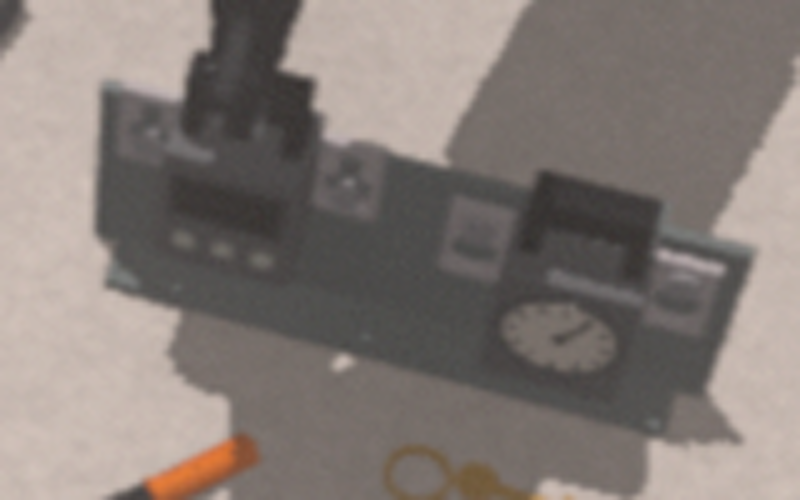

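The readout moved up with the gripper, and the load is just its weight (4 N). The stud heads appear in the wide slots. Drawing it off along the stand's x.

Request:
move_arm(rows=[{"dx": 0,"dy": 0,"dz": 0.2,"wx": 0,"wy": 0,"wz": 0,"claw": 0},{"dx": 0,"dy": 0,"dz": 0.5,"wx": 0,"wy": 0,"wz": 0,"claw": 0},{"dx": 0,"dy": 0,"dz": 0.8,"wx": 0,"wy": 0,"wz": 0,"claw": 0},{"dx": 0,"dy": 0,"dz": 0.8,"wx": 0,"wy": 0,"wz": 0,"claw": 0}])

```text
time_s: 6.18
ee_pos: [0.5456, 0.102, 0.2472]
orientation: [0.535, -0.534, 0.463, -0.464]
contact_force: [-0.3, 0.0, -4.0]
gripper_width: 0.224
```

No resistance. Continuing until it is clear.

Request:
move_arm(rows=[{"dx": 0,"dy": 0,"dz": 0.5,"wx": 0,"wy": 0,"wz": 0,"claw": 0},{"dx": 0,"dy": 0,"dz": 1.0,"wx": 0,"wy": 0,"wz": 0,"claw": 0},{"dx": 0,"dy": 0,"dz": 1.6,"wx": 0,"wy": 0,"wz": 0,"claw": 0},{"dx": 0,"dy": 0,"dz": 2.4,"wx": 0,"wy": 0,"wz": 0,"claw": 0},{"dx": 0,"dy": 0,"dz": 3.2,"wx": 0,"wy": 0,"wz": 0,"claw": 0},{"dx": 0,"dy": 0,"dz": 3.2,"wx": 0,"wy": 0,"wz": 0,"claw": 0},{"dx": 0,"dy": -1,"dz": 3.2,"wx": 0,"wy": 0,"wz": 0,"claw": 0},{"dx": 0,"dy": -2.5,"dz": 3.2,"wx": 0,"wy": 0,"wz": 0,"claw": 0},{"dx": 0,"dy": -4.5,"dz": 3.2,"wx": 0,"wy": 0,"wz": 0,"claw": 0},{"dx": 0,"dy": -6.5,"dz": 3.2,"wx": 0,"wy": 0,"wz": 0,"claw": 0},{"dx": 0,"dy": -8.5,"dz": 3.2,"wx": 0,"wy": 0,"wz": 0,"claw": 0},{"dx": 0,"dy": -10,"dz": 3.2,"wx": 0,"wy": 0,"wz": 0,"claw": 0},{"dx": 0,"dy": -11,"dz": 3.2,"wx": 0,"wy": 0,"wz": 0,"claw": 0},{"dx": 0,"dy": -11,"dz": 3.2,"wx": 0,"wy": 0,"wz": 0,"claw": 0}])

```text
time_s: 7.35
ee_pos: [0.5774, 0.1064, 0.3603]
orientation: [0.535, -0.533, 0.462, -0.465]
contact_force: [1.0, 1.0, -4.3]
gripper_width: 0.224
```

```bash
python3 - <<'E'
from h import *
s=env.sense();print(s["contact_force"],s["gripper_width"],s["ee_pos"],s["qpos"].round(2))
cv2.imwrite("pics/s5.png",env.get_image("scene")[:,:,::-1])
cv2.imwrite("pics/t5.png",env.get_image("top")[:,:,::-1])
E
```

```text
[ 0.96980765  1.0465473  -4.28616855] 0.22360047000287056 [0.57741126 0.10642648 0.36030202] [-0.04  0.08  0.17  1.66  0.    1.39]
```

View pics/s5.png

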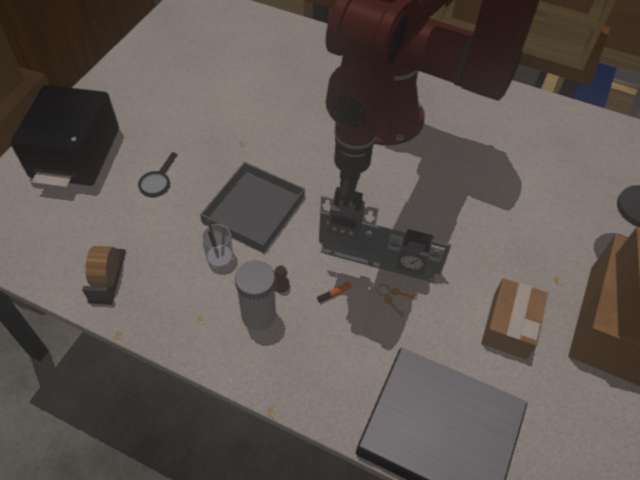

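View pics/t5.png

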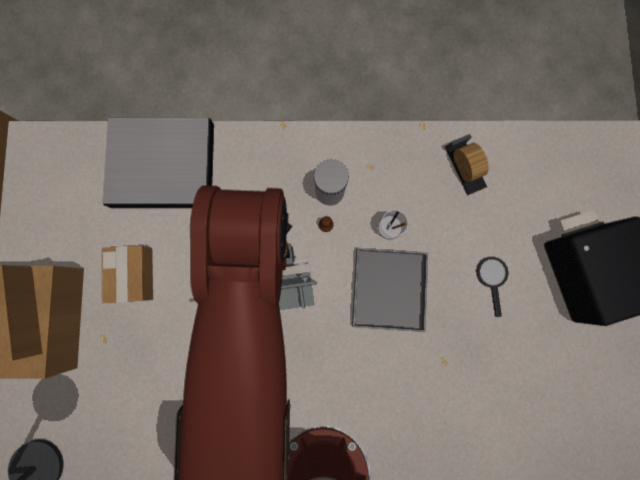

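```bash
python3 - <<'E'
from h import *
print(goal([.503,-.184,.345],np.radians(-3)))
r=env.masks_of("tray","top")[0];m=r["pixels"].astype(np.uint8)
print(r["confidence"],cv2.minAreaRect(cv2.findNonZero(m)))
print(atz("top",cv2.minAreaRect(cv2.findNonZero(m))[0],.02))
env.get_image("scene")
r=env.masks_of("tray","scene")[0];print(atz("scene",r["location"],.015))
for q in [(355,249),(427,251),(424,330),(351,327)]: print(proj("scene",atz("top",q,.035)))
E
```

```text
(array([ 27.71,   1.19, -11.42]), array([-2.200e-03,  1.938e-01, -1.000e-04]))
0.89 ((390.4535217285156, 289.2913818359375), (73.7548599243164, 79.9206771850586), 3.3664603233337402)
[ 0.5012148  -0.19018445  0.02      ]
[ 0.49475959 -0.19205268  0.015     ]
[[265.67425   244.2505174]]
[[199.67335717 215.16136275]]
[[243.97674003 162.2568421 ]]
[[306.28772726 188.26069554]]
```

Request:
move_arm(rows=[{"dx": 1,"dy": 0,"dz": -0.4,"wx": 0,"wy": 0.01,"wz": 0,"claw": 0},{"dx": 2.5,"dy": 0,"dz": -1,"wx": 0,"wy": 0.02,"wz": 0,"claw": 0},{"dx": 4.5,"dy": 0,"dz": -1.9,"wx": 0,"wy": 0.03,"wz": 0,"claw": 0},{"dx": 7,"dy": 0,"dz": -2.9,"wx": 0,"wy": 0.05,"wz": 0,"claw": 0},{"dx": 10,"dy": 0,"dz": -4.1,"wx": 0,"wy": 0.07,"wz": 0,"claw": 0},{"dx": 13,"dy": 0,"dz": -5.4,"wx": 0,"wy": 0.09,"wz": 0,"claw": 0},{"dx": 16,"dy": 0,"dz": -6.6,"wx": 0,"wy": 0.11,"wz": 0,"claw": 0},{"dx": 19,"dy": 0,"dz": -7.8,"wx": 0,"wy": 0.13,"wz": 0,"claw": 0},{"dx": 21.5,"dy": 0.3,"dz": -8.9,"wx": 0,"wy": 0.15,"wz": 0,"claw": 0},{"dx": 24,"dy": 0.6,"dz": -9.9,"wx": 0,"wy": 0.17,"wz": 0,"claw": 0},{"dx": 26,"dy": 0.9,"dz": -10.7,"wx": 0,"wy": 0.18,"wz": 0,"claw": 0},{"dx": 27.5,"dy": 1.1,"dz": -11.3,"wx": 0,"wy": 0.19,"wz": 0,"claw": 0},{"dx": 28,"dy": 1.2,"dz": -11.6,"wx": 0,"wy": 0.2,"wz": 0,"claw": 0},{"dx": 28,"dy": 1.2,"dz": -11.6,"wx": 0,"wy": 0.2,"wz": 0,"claw": 0},{"dx": 28,"dy": 1.2,"dz": -11.6,"wx": 0,"wy": 0.2,"wz": 0,"claw": 0}])

```text
time_s: 8.85
ee_pos: [0.5009, -0.1869, 0.3435]
orientation: [0.485, -0.485, 0.515, -0.514]
contact_force: [0.1, -0.1, -3.7]
gripper_width: 0.223
```

```bash
python3 - <<'E'
from h import *
s=env.sense();print(s["contact_force"],s["wrist_torque"],s["gripper_width"],s["ee_pos"],s["qpos"].round(2))
print(goal([.501,-.187,.2],np.radians(-3)))
cv2.imwrite("pics/s6.png",env.get_image("scene")[:,:,::-1])
cv2.imwrite("pics/w6.png",env.get_image("wrist")[:,:,::-1])
E
```

```text
[ 0.12208864 -0.100966   -3.65696994] [ 0.03122097 -0.09603309 -0.03328571] 0.22308651354347156 [ 0.50094423 -0.18686164  0.34345537] [-0.6  -0.08 -0.02  1.64  0.    1.03]
(array([3.000e-02, 1.435e+01, 1.000e-02]), array([ 0.0006, -0.0068, -0.001 ]))
```

View pics/s6.png

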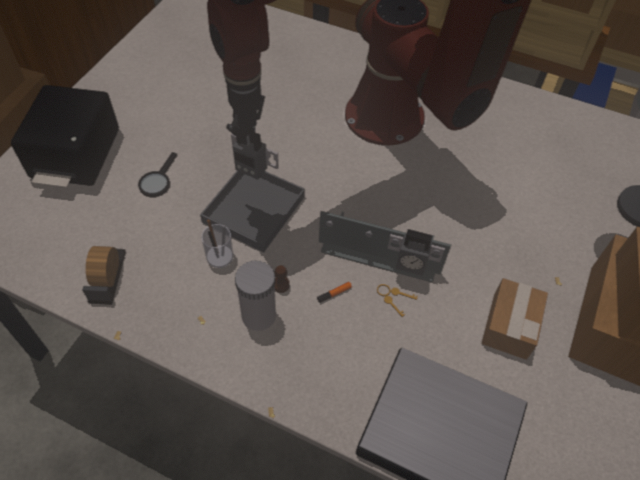

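View pics/w6.png

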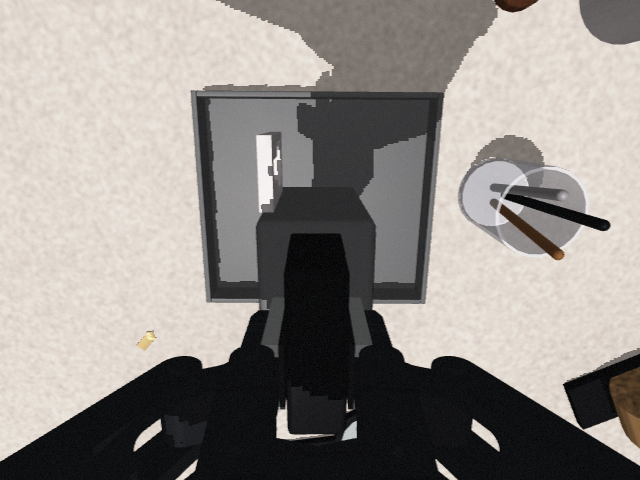

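```bash
python3 - <<'E'
from h import *
P=np.array([atz("wrist",q,.035) for q in [(193,92),(442,93),(425,302),(209,301)]]);print(P.round(3),P.mean(0))
E
```

```text
[[ 0.4   -0.084  0.035]
 [ 0.616 -0.097  0.035]
 [ 0.605 -0.294  0.035]
 [ 0.388 -0.281  0.035]] [ 0.5020983  -0.18887606  0.035     ]
```

Request:
move_arm(rows=[{"dx": 0,"dy": 1,"dz": 0,"wx": 0,"wy": 0,"wz": 0,"claw": 0},{"dx": 0,"dy": 3,"dz": 0,"wx": 0,"wy": 0,"wz": 0,"claw": 0},{"dx": 0,"dy": 5,"dz": 0,"wx": 0,"wy": 0,"wz": 0,"claw": 0},{"dx": 0,"dy": 7,"dz": 0,"wx": 0,"wy": 0,"wz": 0,"claw": 0},{"dx": 0,"dy": 9,"dz": 0,"wx": 0,"wy": 0,"wz": 0,"claw": 0},{"dx": 0,"dy": 9.5,"dz": 0,"wx": 0,"wy": 0,"wz": 0,"claw": 0},{"dx": 0,"dy": 9.5,"dz": 0,"wx": 0,"wy": 0,"wz": 0,"claw": 0}])

```text
time_s: 9.53
ee_pos: [0.5007, -0.185, 0.2468]
orientation: [0.486, -0.486, 0.515, -0.513]
contact_force: [-1.4, -0.1, -3.7]
gripper_width: 0.224
```

Request:
move_arm(rows=[{"dx": 0.3,"dy": 1,"dz": 0,"wx": 0,"wy": 0,"wz": 0,"claw": 0},{"dx": 0.3,"dy": 2.5,"dz": 0,"wx": 0,"wy": 0,"wz": 0,"claw": 0},{"dx": 0.3,"dy": 4,"dz": 0,"wx": 0,"wy": 0,"wz": 0,"claw": 0},{"dx": 0.3,"dy": 5,"dz": 0,"wx": 0,"wy": 0,"wz": 0,"claw": 0},{"dx": 0.3,"dy": 5.8,"dz": 0,"wx": 0,"wy": 0,"wz": 0,"claw": 0},{"dx": 0.3,"dy": 5.8,"dz": 0,"wx": 0,"wy": 0,"wz": 0,"claw": 0},{"dx": 0.3,"dy": 5.8,"dz": 0,"wx": 0,"wy": 0,"wz": 0,"claw": 0}])

```text
time_s: 10.12
ee_pos: [0.5004, -0.1879, 0.1891]
orientation: [0.486, -0.486, 0.515, -0.513]
contact_force: [-0.4, 0.6, -3.0]
gripper_width: 0.224
```

```bash
python3 - <<'E'
from h import *
cv2.imwrite("pics/s7.png",cv2.resize(env.get_image("scene")[120:270,160:360,::-1],None,fx=4,fy=4))
E
```

```text
(no output)
```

View pics/s7.png

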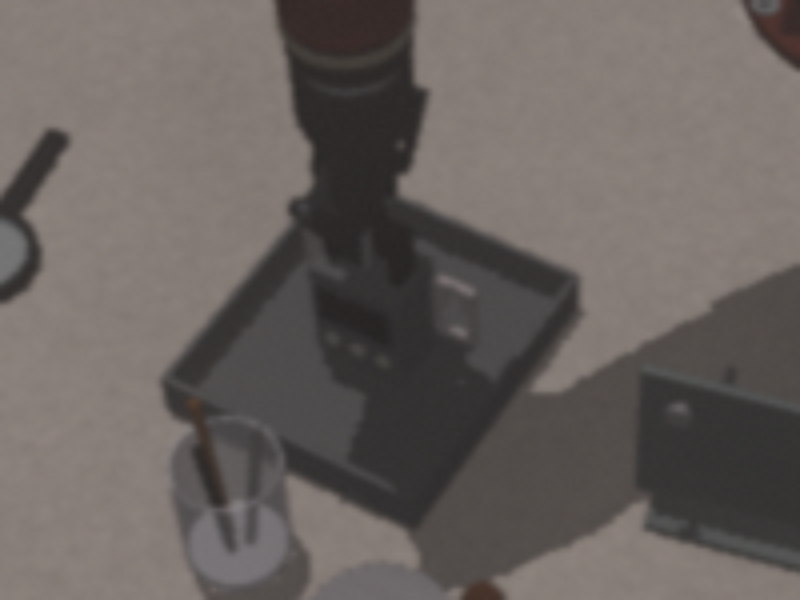

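Inside the tray and clear of the walls. Lowering about 2 mm per row until the force shows contact (expected at TCP z ≈ 0.181).

Request:
move_arm(rows=[{"dx": 0,"dy": 0.15,"dz": 0,"wx": 0,"wy": 0,"wz": 0,"claw": 0},{"dx": 0,"dy": 0.3,"dz": 0,"wx": 0,"wy": 0,"wz": 0,"claw": 0},{"dx": 0,"dy": 0.45,"dz": 0,"wx": 0,"wy": 0,"wz": 0,"claw": 0},{"dx": 0,"dy": 0.6,"dz": 0,"wx": 0,"wy": 0,"wz": 0,"claw": 0},{"dx": 0,"dy": 0.6,"dz": 0,"wx": 0,"wy": 0,"wz": 0,"claw": 0},{"dx": 0,"dy": 0.6,"dz": 0,"wx": 0,"wy": 0,"wz": 0,"claw": 0}])

```text
time_s: 10.67
ee_pos: [0.5006, -0.188, 0.1835]
orientation: [0.486, -0.486, 0.515, -0.513]
contact_force: [0.0, -0.7, -3.7]
gripper_width: 0.223
```

Request:
move_arm(rows=[{"dx": 0,"dy": 0.08,"dz": 0,"wx": 0,"wy": 0,"wz": 0,"claw": 0},{"dx": 0,"dy": 0.16,"dz": 0,"wx": 0,"wy": 0,"wz": 0,"claw": 0},{"dx": 0,"dy": 0.2,"dz": 0,"wx": 0,"wy": 0,"wz": 0,"claw": 0},{"dx": 0,"dy": 0.2,"dz": 0,"wx": 0,"wy": 0,"wz": 0,"claw": 0}])

```text
time_s: 11.0
ee_pos: [0.5007, -0.188, 0.1821]
orientation: [0.486, -0.486, 0.515, -0.513]
contact_force: [-2.4, 0.9, 4.7]
gripper_width: 0.226
```

Contact: the force went from -3.7 to +4.7 N. Releasing.

Request:
move_arm(rows=[{"dx": 0,"dy": 0,"dz": 0,"wx": 0,"wy": 0,"wz": 0,"claw": 0.3},{"dx": 0,"dy": 0,"dz": 0,"wx": 0,"wy": 0,"wz": 0,"claw": 0.4},{"dx": 0,"dy": 0,"dz": 0,"wx": 0,"wy": 0,"wz": 0,"claw": 0.6},{"dx": 0,"dy": 0,"dz": 0,"wx": 0,"wy": 0,"wz": 0,"claw": 0.8},{"dx": 0,"dy": 0,"dz": 0,"wx": 0,"wy": 0,"wz": 0,"claw": 1},{"dx": 0,"dy": 0,"dz": 0,"wx": 0,"wy": 0,"wz": 0,"claw": 1},{"dx": 0,"dy": 0,"dz": 0,"wx": 0,"wy": 0,"wz": 0,"claw": 1},{"dx": 0,"dy": 0,"dz": 0,"wx": 0,"wy": 0,"wz": 0,"claw": 1}])

```text
time_s: 11.67
ee_pos: [0.5007, -0.1881, 0.1821]
orientation: [0.486, -0.486, 0.515, -0.513]
contact_force: [-0.4, -0.4, -1.0]
gripper_width: 0.997
```

```bash
python3 - <<'E'
from h import *
s=env.sense();print(s["contact_force"],s["gripper_width"])
cv2.imwrite("pics/w8.png",env.get_image("wrist")[:,:,::-1])
E
```

```text
[-0.40181277 -0.42541036 -0.97474868] 0.997404159351454
```

View pics/w8.png

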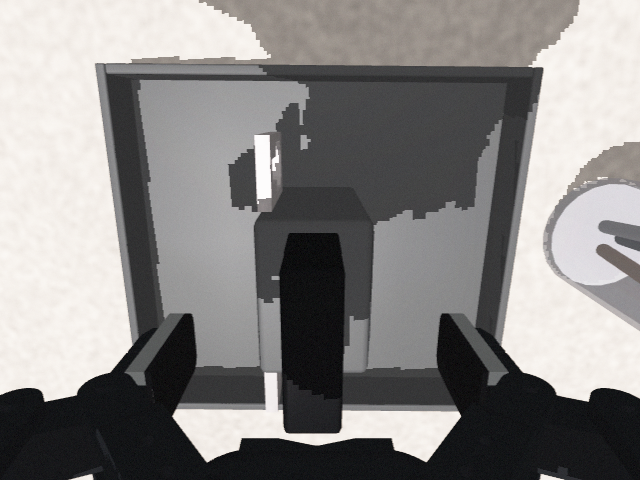

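The readout stands upright in the tray, the handle (cols 282–344) is free between the open fingers. Retreating straight up.

Request:
move_arm(rows=[{"dx": 0,"dy": -0.7,"dz": 0,"wx": 0,"wy": 0,"wz": 0,"claw": 1},{"dx": 0,"dy": -2,"dz": 0,"wx": 0,"wy": 0,"wz": 0,"claw": 1},{"dx": 0,"dy": -4,"dz": 0,"wx": 0,"wy": 0,"wz": 0,"claw": 1},{"dx": 0,"dy": -7,"dz": 0,"wx": 0,"wy": 0,"wz": 0,"claw": 1},{"dx": 0,"dy": -10,"dz": 0,"wx": 0,"wy": 0,"wz": 0,"claw": 1},{"dx": 0,"dy": -13,"dz": 0,"wx": 0,"wy": 0,"wz": 0,"claw": 1},{"dx": 0,"dy": -16,"dz": 0,"wx": 0,"wy": 0,"wz": 0,"claw": 1},{"dx": 0,"dy": -18,"dz": 0,"wx": 0,"wy": 0,"wz": 0,"claw": 1},{"dx": 0,"dy": -18,"dz": 0,"wx": 0,"wy": 0,"wz": 0,"claw": 1},{"dx": 0,"dy": -18,"dz": 0,"wx": 0,"wy": 0,"wz": 0,"claw": 1}])

```text
time_s: 12.55
ee_pos: [0.5014, -0.1887, 0.3645]
orientation: [-0.486, 0.485, -0.514, 0.514]
contact_force: [-0.1, -0.3, -0.4]
gripper_width: 1.003
```

```bash
python3 - <<'E'
from h import *
s=env.sense();print(s["contact_force"],s["ee_pos"],s["time_s"])
cv2.imwrite("pics/s9.png",env.get_image("scene")[:,:,::-1])
cv2.imwrite("pics/w9.png",env.get_image("wrist")[:,:,::-1])
E
```

```text
[-0.08340289 -0.26309688 -0.37988435] [ 0.50142483 -0.1886645   0.36452499] 12.55
```

View pics/s9.png

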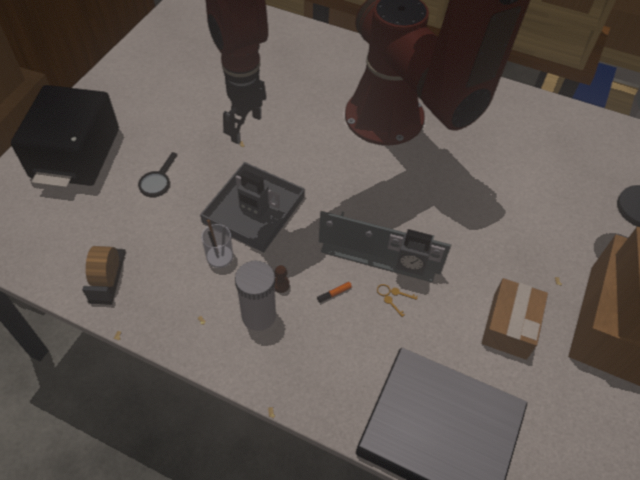

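View pics/w9.png

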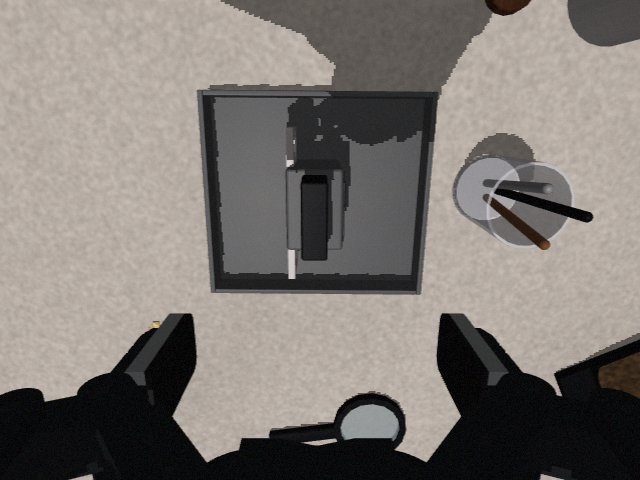

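The readout stands upright mid-tray (wrist picture, about 315,215). The dial is still hanging (scene, about 415,250) and the bystanders haven't moved. Handing in.

```bash
python3 - <<'E'
from rig import env
print(env.hand_in())
E
```

```text
the job is handed in; nothing more can be done
None
```

The readout is off the stand and standing upright in the middle of the tray floor. I handed the job in after about 12.6 s of the 48 s allowed.

- **Taking it down:** I pinched the handle front to back, raised the readout 26 mm and drew it off the studs. The load stayed at its own weight (about 4 N), so nothing caught.
- **Setting it down:** I carried it over the end of the stand and lowered it until the force showed floor contact, going from -3.7 N to +4.7 N. I released it after that and moved straight up.
- **Last checks:** The final pictures show the readout clear of the tray walls, the round-dial unit still hanging, and the other items where they were as far as the pictures show. The gripper is open, well above everything and reads about zero force.
- **Mismatches:** My first move call was refused because some keys were missing, and nothing moved. Tray-centre estimates from the cameras differed by up to about 8 mm, well inside the clearance. No check failed.

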